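Load a vial through the light-tight flap of a vial counter

ROBOT

A 6-joint arm with a two-finger parallel gripper is mounted at the origin on the work surface. World frame = base frame: x ahead of the robot, y to its left, z up, the work surface at z = 0. Lengths are in m, angles in rad, forces in N, time in s.
With the tool pointing down it reaches from about 0.375 to 0.925 m from the base axis. Payload 5.7 kg.
Tool frame: the origin (TCP) lies between the finger pads; the fingertips stand bot.tcp_to_tips ahead of it and the grasp point (between the pads) lies 6 mm ahead of it (bot.tcp_to_tips is the distance from the TCP to the fingertips, in m); z points along the fingers, y is the line along which they close (so a half turn about z gives the same grasp; the last joint's range is limited). The gripper opens to 85 mm and grips with 20 to 120 N. Pads are 22 mm wide; open, the fingers measure 114 mm over their backs; the gripper's body (76 mm by 85 mm) begins 54 mm behind the grasp point. The pads swing forward as they close: fully open they stand 13 mm farther back than shut.
Start: joints at [1.11, 0.359, 1.51, -0, 1.272, -0.115], TCP at [0.203, 0.564, 0.256] pointing down, gripper open.
Joint ranges: [-2.97, 2.97], [-1.01, 2.36], [0.21, 2.38], [-0.96, 4.11], [0.2, 2.71], [-2.98, 2.98]. Speed limits (rad/s): [2.39, 2.39, 3.14, 3.14, 3.14, 3.14].

INTERFACE

Orientations are given as a unit quaternion [w, x, y, z].
In Python, from rig import bot gives the robot as it stands. The module is installed in compiled form; this text tells all that it offers.
- The arm moves only by the tool apply_moves, never from a script. Its argument "rows" is text: rows parted by semicolons, each of 6 numbers parted by spaces: the shift along the world's x, y, z in m, then the turn, a rotation vector about the world's x, y, z in rad. In form: x y z wx wy wz; .... A call has 1 to 20 rows; each row is the pose to reach, as a shift and turn from the pose commanded when the call began; what a row does not reach only later rows make up. A row lasts 1/12 s, in which the tool goes at most 41.7 mm and 7.16 degrees, less where a joint would pass 70% of its speed; a pose out of reach is approached as far as the arm can. A call with a gripper value outside its range is refused whole. "grip" is the opening, from 0 (shut) to 1 (fully open), set as the call begins (left out, the last holds). The fingers move at their own pace and stop on an object; "grip_force" is the grip in N (left out, the last holds). Time passes only in rows, so rows that repeat a pose let the fingers close. It gives the time, the measured TCP pose, the force, the opening and the grip force at its end, in the units of the state.
- bot.observe(): the state, without advancing time (a new reading comes with each control period).
- bot.camera(name): name is "scene" or "top"; returns (picture, depth): 384x512x3 uint8, blue, green, red; 384x512 float32, m along the optical axis (not along the pixel's ray), 0 where there is no reading.
- bot.camera_info(name): a dict with "mtx" (3x3 intrinsics, pixels), "origin" and "rotation" of the camera in the world. Camera axes: x right, y down, z forward; pixel columns grow to the right and rows downward; lengths in m; the calibration is good to about 2 mm. A picture is of the moment at which its call begins. camera_info takes no time and is no camera call.
- bot.sign_off(): hands the job in; it is judged then, once.
The state is a dict: "time_s": time; "q": joint angles; "joint_velocities": joint speeds; "effort": joint torques, N m; "tool_pos": TCP position; "tcp_rot": TCP orientation; "contact_force": force on the tool from outside, world axes, zero at the start; "torque": the same for the moment, N m; "opening": finger opening in m; "grip_force": force on a finger pad.
Only numpy, scipy, OpenCV 4.12 (cv2) and the standard library are available. Lean on these libraries where they do the work, as an engineer would, in place of code of your own. Each camera call takes 0.05 s, during which the arm holds its last target. There are 200 camera calls.

TASK

Load the blue-capped clear vial that lies on the bench into the vial counter: feed it, glass base first, into the sloping port and through the orange spring flap, and push it on in until you feel its base press into the soft cushion on the stop inside, without driving the cushion hard. Then draw your fingers out so that the flap swings fully shut behind the vial; leave the amber vial, the vial rack, the beaker, the pipette and the timer where they are.

Things in the scene. Friction and masses are not known exactly. Their poses are not given: they have to be found in the camera images.
- vial_center (a point): Centre of the vial to load: clear glass, white label, blue cap, lying on its side; it rolls if nudged sideways. 92 mm long: glass body 28 mm in diameter and 74 mm long, cap 22 mm in diameter and 18 mm long. About 45 g. x axis along the vial from cap to glass base; on the bench its axis is 14 mm up. Grip it across the glass body.
- vial_base (a point): Centre of the flat glass base of that vial, 46 mm from vial_center along its +x.
- vial_cap (a point): Centre of the flat end of its blue cap, 46 mm from vial_center along its -x.
- port_mouth (a point): Point on the port's axis in the outer face of the shut flap, 165 mm above the bench. x axis: the loading direction, into the counter, 45 degrees below level; y: level, across; z: up, square to the axis. The port is a grey snout, 80 mm wide, from 24 mm below to 31 mm above the axis; the flap is flush with its open end. It stands 40 mm out of the counter's sloping front.
- outside (a point): Point on the port's axis 80 mm outside the flap (x = -80 mm), axes as port_mouth. The counter's front is flat, square to the axis, 40 mm inside the flap plane, and reaches 123 mm below to 172 mm above the axis. Only a short V sill stands out of the snout, 14 mm from the flap plane, more than 10 mm below the axis, so fingers may straddle a vial in front of it.
- inside (a point): Point on the port's axis 80 mm inside the flap. The tunnel is 72 mm wide, 27 mm high over the axis (33 mm and 17 mm from 52 mm in). A vial on its rubber V sill lies on the axis and stays put, though the flap may kick it a bit farther in. At the end a stop, clamped by an earlier user, bears a cushion: its free face is 123 to 132 mm inside the flap (unknown), the loaded vial's cap end 31 to 40 mm.
- flap (a joint): Orange spring flap, 70 mm wide, hinged 24 mm above the axis, reaching 8 mm below. 0 = shut, to 1.5 rad swinging inward only. 1.7 N opens it; open, it presses 2 to 4 N on the vial, holding it on the sill once the base is 32 mm inside; less far in, it may push it out. Fingers around the vial cannot enter, closed fingertips can. It can shut once the cap end is 30 mm inside.
- cushion (a joint): How far the cushion on the stop is pressed in, in m: 0 = free; spring of 4 N per mm, hard limit at 5 mm. It springs back, with the vial, when let go. Pressing it in by 1 to 3 mm (4 to 12 N) is right; more harms the counter.
- spare_center (a point): Centre of the other vial lying on the bench, not to be loaded: amber glass with a black cap, same size and axes.
- rack: Bystander: white rack with six standing vials; origin under its centre, on the bench.
- beaker: Bystander: glass beaker; origin under its centre, on the bench.
- pipette: Bystander: micropipette; origin under its centre, on the bench.
- timer: Bystander: timer; origin under its centre, on the bench.
Not all that is in view belongs to the job. What is shaped like the part that bears vial_center but purple or yellow is not meant.

How it is judged:
On the way:
1. the vial, in the port, base first, presses the cushion in by more than 0.8 mm (value of joint cushion above 0.0008 m and x of vial_base in the frame of port_mouth above 0.116 m and x of vial_cap in the frame of port_mouth above 0.025 m), for 0.1 s.
At the end, for the whole second after the job is handed in: The blue-capped vial rests in the port, base inwards, within about 9 degrees of its axis, base at least 120 mm and cap end 29 to 45 mm inside the flap plane, having pressed the cushion, which is free again (under 1 mm); the flap is shut (under 0.06 rad) (x of vial_base in the frame of port_mouth above 0.12 m and x of vial_cap in the frame of port_mouth between 0.029 and 0.045 m and angle between the x axis of vial_center and the x axis of port_mouth, either way round below 0.15 rad and value of joint flap below 0.06 rad and value of joint cushion below 0.001 m and linear speed of vial below 0.02 m/s); the robot touches nothing.
It fails at once if the cushion is driven in by more than 3.5 mm (pressed too hard) (value of joint cushion above 0.0035 m).
It fails at once if the amber vial is moved by more than 25 mm (distance of spare_center from where it was at the start of the episode above 0.025 m).
It fails at once if another bystander (rack, beaker, pipette or timer) is moved by more than 25 mm (distance of any of rack, beaker, pipette, timer from where it was at the start of the episode above 0.025 m).
It also fails if it takes over 58 s, if anything falls off the work surface, if the arm or the gripper's body presses on something with over 40 N, if the wrist force passes 120 N, or if a joint passes its speed limit or range.

## Working session

There is one attempt and no reset: what is moved stays moved. The work goes in short steps, Python scripts to look and compute and a tool call to move; the robot and the scene stay as the last step left them, time stands still between calls to the robot, and variables do not carry over. Pictures are saved under pics/ and viewed, at most 10 in all, crops included, and the job is handed in when it is done.

Besides the shell and the picture viewer there is one more tool, called after "Call:" as name(argument=value, ...) on one line, values as JSON. apply_moves: Moves the arm, as the interface text tells. Its arguments: {"type":"object","properties":{"rows":{"type":"string"},"grip":{"type":"number"},"grip_force":{"type":"number"}},"required":["rows"]}

```bash
mkdir -p pics; python3 - <<'E'
from rig import bot
import cv2,numpy as np
for n in("scene","top"):
    p,d=bot.camera(n); cv2.imwrite(f"pics/{n}0.png",p); np.savez(f"{n}0.npz",p=p,d=d)
    i=bot.camera_info(n); print(n,np.round(i["mtx"],1).tolist(),np.round(i["origin"],3),np.round(i["rotation"],3).tolist())
o=bot.observe();print({k:np.round(v,3).tolist() for k,v in o.items()},bot.tcp_to_tips)
E
```

```text
scene [[431.7, 0.0, 255.5], [0.0, 431.7, 191.0], [0.0, 0.0, 1.0]] [0.972 0.579 0.977] [-0.103, 0.244, 0.894, -0.361]
top [[470.1, 0.0, 260.5], [0.0, 470.1, 187.4], [0.0, 0.0, 1.0]] [ 0.354 -0.124  1.157] [0.068, -0.703, 0.705, -0.064]
{'time_s': 0.1, 'q': [1.11, 0.359, 1.511, -0.0, 1.273, -0.115], 'joint_velocities': [0.001, 0.001, -0.002, 0.001, 0.0, 0.001], 'effort': [-0.0, -52.865, -27.935, -0.0, 0.005, -0.0], 'tool_pos': [0.203, 0.564, 0.256], 'tcp_rot': [-0.0, 0.172, 0.985, -0.001], 'contact_force': [0.5, 0.187, 0.19], 'torque': [0.049, -0.02, -0.052], 'grip_force': 0.0, 'opening': 0.085} 0.025
```

View pics/scene0.png

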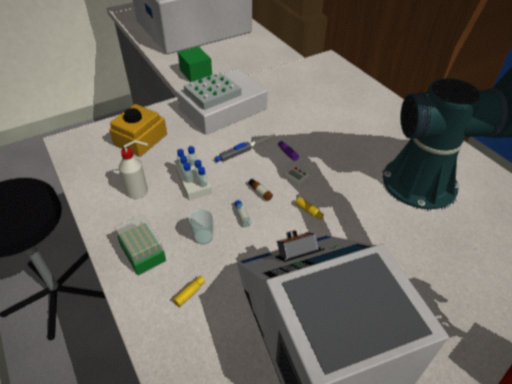

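View pics/top0.png

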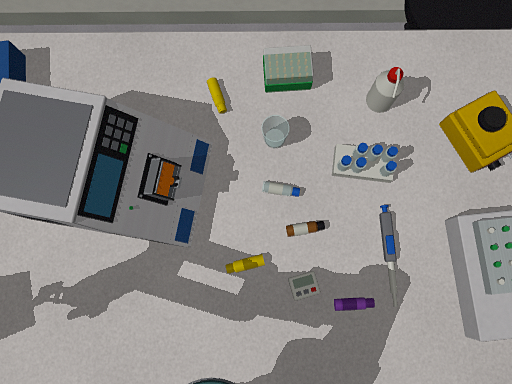

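The candidates are blue-capped clear (top 282,188), amber with black cap (307,228), yellow (217,95 and 245,264) and purple (354,304). The first fits, with its clear body, white label and blue cap. The port snout with the orange flap is at about top (160,178) and scene (297,245). An enlarged crop will confirm this.

```bash
cat > h.py <<'E'
import numpy as np,cv2
from rig import bot
from scipy.spatial.transform import Rotation as R
def rot(q): return R.from_quat(q,scalar_first=True).as_matrix()
def cam(n):
    i=bot.camera_info(n); r=np.array(i["rotation"]); r=rot(r) if r.size==4 else r
    return np.array(i["mtx"]),np.array(i["origin"]),r
def ray(n,u,v):
    K,o,r=cam(n); d=r@np.linalg.solve(K,[u,v,1]); return o,d
def plane(n,u,v,z):
    o,d=ray(n,u,v); return o+d*(z-o[2])/d[2]
def cloud(n,d):
    K,o,r=cam(n); v,u=np.mgrid[:384,:512]
    c=np.stack([(u-K[0,2])/K[0,0]*d,(v-K[1,2])/K[1,1]*d,d],-1)
    return c@r.T+o
def tri(a,b):
    (o1,d1),(o2,d2)=a,b; A=np.stack([d1,-d2],1); s=np.linalg.lstsq(A,o2-o1,rcond=None)[0]
    p,q=o1+s[0]*d1,o2+s[1]*d2; return (p+q)/2,np.linalg.norm(p-q)
E
python3 - <<'E'
from h import *
T=np.load("top0.npz");S=np.load("scene0.npz")
def crop(p,x,y,w,h,f): return cv2.resize(p[y:y+h,x:x+w],(w*f,h*f),interpolation=cv2.INTER_CUBIC)
a=crop(T['p'],120,140,80,75,5)[:300]; 
A=crop(T['p'],125,140,100,75,4);B=crop(T['p'],245,170,100,75,4)
C=crop(S['p'],250,215,100,75,4);D=crop(S['p'],215,180,100,75,4)
cv2.imwrite("pics/crop.png",np.vstack([np.hstack([A,B]),np.hstack([C,D])]))
for n,Z in(("top",T),("scene",S)):
    P=cloud(n,Z['d'])
    hsv=cv2.cvtColor(Z['p'],cv2.COLOR_BGR2HSV)
    m=cv2.inRange(hsv,(5,150,90),(16,255,255))
    k,l,st,ce=cv2.connectedComponentsWithStats(m)
    for j in range(1,k):
        if st[j,4]>15: print(n,'orange',st[j],ce[j].round(1),np.median(P[l==j],0).round(3))
    m=cv2.inRange(hsv,(100,120,60),(125,255,255))
    k,l,st,ce=cv2.connectedComponentsWithStats(m)
    for j in range(1,k):
        if st[j,4]>15: print(n,'blue',st[j],ce[j].round(1),np.median(P[l==j],0).round(3))
# counter front plane
P=cloud("top",T['d'])
for u,v in((130,200),(150,225),(195,185),(190,120),(160,178),(282,188),(307,228),(275,130)): print(u,v,P[v,u].round(3))
E
```

```text
top orange [157 162  18  34 396] [165.4 178.8] [0.56  0.086 0.169]
top orange [307 223  10   9  68] [311.6 227.1] [ 0.47  -0.241  0.027]
top orange [287 226   7  10  51] [289.9 230.5] [ 0.461 -0.188  0.026]
top blue [  0  41   9  41 337] [ 3.9 59.2] [0.879 0.512 0.084]
top blue [190 139  19  35 405] [199.1 156.4] [0.635 0.028 0.072]
top blue [358 143  10  10  78] [362.2 147.4] [ 0.649 -0.355  0.097]
top blue [372 144  11  11  82] [377.2 149.1] [ 0.644 -0.39   0.096]
top blue [387 146  11  11  83] [392.1 150.8] [ 0.64  -0.424  0.097]
top blue [  84  154   39   63 1302] [103.2 185.5] [0.535 0.2   0.224]
top blue [341 155  11  11  77] [345.9 160. ] [ 0.619 -0.316  0.097]
top blue [356 157  11  10  80] [360.8 161.6] [ 0.615 -0.351  0.097]
top blue [386 161  11  10  83] [390.9 165.3] [ 0.606 -0.42   0.097]
top blue [292 187   8   9  60] [295.5 191.2] [ 0.559 -0.202  0.024]
top blue [380 205   8   7  40] [383.8 207.6] [ 0.519 -0.419  0.018]
top blue [175 208  20  35 439] [184.3 225.2] [0.47  0.059 0.072]
top blue [386 235   9  19 146] [389.9 244.1] [ 0.429 -0.425  0.032]
scene blue [497  48  15  33 156] [505.9  64.6] [-1.225 -0.515 -0.177]
scene blue [474 137  38  25 473] [498.5 145.5] [-1.223 -0.341 -0.62 ]
scene blue [234 143  13   7  49] [239.7 145.9] [ 0.431 -0.421  0.028]
scene blue [189 147   5   7  32] [190.9 149.9] [ 0.609 -0.412  0.092]
scene blue [178 149  12  22 124] [183.6 160. ] [ 0.649 -0.382  0.093]
scene blue [216 156   6   5  21] [218.1 158.1] [ 0.516 -0.415  0.014]
scene blue [195 160  10  15  85] [199.5 167. ] [ 0.621 -0.328  0.092]
scene blue [235 201   6   5  25] [237.3 202.9] [ 0.563 -0.2    0.021]
130 200 [0.514 0.158 0.175]
150 225 [0.465 0.124 0.132]
195 185 [0.567 0.038 0.065]
190 120 [ 0.751  0.064 -0.002]
160 178 [0.561 0.096 0.177]
282 188 [ 0.566 -0.17   0.025]
307 228 [ 0.354 -0.124  1.157]
275 130 [ 0.721 -0.155  0.003]
```

View pics/crop.png

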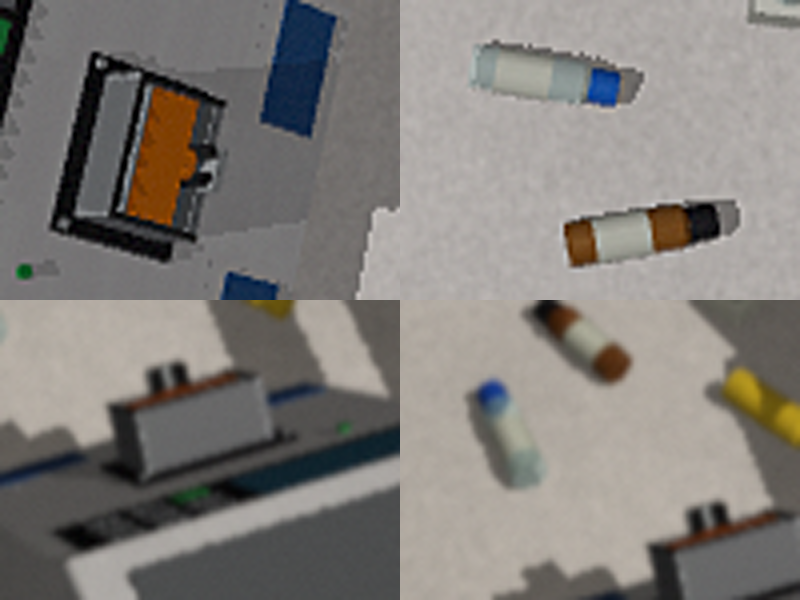

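The crop confirms it: the upper vial is clear with a white label and blue cap (top about 282,188), base towards the counter and cap at 295,191. The orange flap with its V sill faces roughly −y. Next I'll measure.

```bash
python3 - <<'E'
from h import *
T=np.load("top0.npz");S=np.load("scene0.npz")
P=cloud("top",T['d']);Q=cloud("scene",S['d'])
def fit(X):
    c=np.median(X,0)
    for _ in range(5):
        u,s,v=np.linalg.svd(X-c,full_matrices=False); e=(X-c)@v[2]; k=abs(e)<.004; X=X[k]; c=X.mean(0)
    n=v[2]; n=n if n[2]<0 else -n
    return c,n,len(X),e.std()
# counter front: pixels around snout
m=np.zeros((384,512),np.uint8); cv2.fillConvexPoly(m,np.array([[140,115],[188,150],[165,228],[118,215]]),1); m[148:205,130:185]=0
m[(P[...,2]<.03)]=0
c,n,k,e=fit(P[m>0]);print("front",c.round(3),n.round(3),k,e)
hsv=cv2.cvtColor(T['p'],cv2.COLOR_BGR2HSV)
o=cv2.inRange(hsv,(5,150,90),(16,255,255)); o[:, :140]=0;o[:,185:]=0; oe=cv2.erode(o,np.ones((3,3),np.uint8))
cf,nf,k,e=fit(P[oe>0]);print("flap",cf.round(4),nf.round(3),k,e,"dist to front",(c-cf)@n)
for q in cv2.boxPoints(cv2.minAreaRect(cv2.findNonZero(o))): 
    print('flapbox',q.round(1)); 
ax=n; yh=np.cross([0,0,1],ax); yh/=np.linalg.norm(yh); zh=np.cross(ax,yh); print("yaw",np.arctan2(ax[1],ax[0]),"pitch",np.arcsin(-ax[2]))
X=P[o>0]-cf; a=X@yh; b=X@zh; print("flap y range",np.percentile(a,[1,50,99]).round(4),"z range",np.percentile(b,[1,99]).round(4), "x",np.percentile(X@ax,[5,50,95]).round(4))
# vials
for nm,PP,box in(("top",P,(258,176,306,200)),("scene",Q,(228,196,256,230)),("amb_top",P,(282,215,333,240)),("amb_scene",Q,(244,175,275,203))):
    x0,y0,x1,y1=box; X=PP[y0:y1,x0:x1].reshape(-1,3); b=np.median(X[X[:,2]<.006],0); X=X[(X[:,2]>b[2]+.008)&(X[:,2]<.06)]
    r=cv2.minAreaRect((X[:,:2]*1000).astype(np.float32)); 
    print(nm,len(X),"bench",b[2].round(4),"top z",np.percentile(X[:,2],[50,95,99]).round(4),"rect",np.round(r[0],1),np.round(r[1],1),r[2])
for u,v in((40,100),(90,100),(60,200),(115,105),(80,240),(100,90)): print('counter',u,v,P[v,u].round(3))
for nm,(u,v) in dict(beaker=(276,131),timer=(304,286)).items(): print(nm,P[v-4:v+4,u-4:u+4].reshape(-1,3).max(0).round(3))
E
```

```text
front [0.582 0.125 0.155] [ 0.118  0.871 -0.477] 165 0.0014880644174242665
flap [0.56   0.0863 0.1697] [ 0.161  0.886 -0.434] 113 0.0013955253261261295 dist to front 0.04329794459577002
flapbox [155.8 193.1]
flapbox [163.1 161.6]
flapbox [177.  164.8]
flapbox [169.7 196.3]
yaw 1.4362494142405111 pitch 0.49756472749448444
flap y range [-0.0344  0.0001  0.0336] z range [-0.0179  0.0143] x [-0.0052 -0.0002  0.0047]
top 404 bench 0.0003 top z [0.0247 0.0304 0.0319] rect [ 566.  -167.3] [91.8 28.5] 79.96953582763672
scene 249 bench -0.0024 top z [0.022  0.0267 0.0277] rect [ 568.5 -162.9] [96.3 28. ] 80.00846862792969
amb_top 420 bench 0.0004 top z [0.0251 0.0302 0.0317] rect [ 469.1 -225.4] [27.9 91.8] 9.503093719482422
amb_scene 226 bench -0.0026 top z [0.0208 0.0269 0.0277] rect [ 472.2 -222.7] [31.5 97.2] 10.76751708984375
counter 40 100 [0.704 0.325 0.261]
counter 90 100 [0.703 0.224 0.263]
counter 60 200 [0.5   0.269 0.262]
counter 115 105 [0.704 0.183 0.232]
counter 80 240 [ 0.443  0.328 -0.004]
counter 100 90 [ 0.834  0.302 -0.001]
beaker [ 0.727 -0.147  0.022]
timer [ 0.34  -0.21   0.027]
```

```bash
python3 - <<'E'
from h import *
T=np.load("top0.npz");S=np.load("scene0.npz")
P=cloud("top",T['d']);Q=cloud("scene",S['d'])
def pl(X,it=300,t=.003):
    rng=np.random.default_rng(0);best=None
    for _ in range(it):
        a=X[rng.choice(len(X),3,False)];n=np.cross(a[1]-a[0],a[2]-a[0]);L=np.linalg.norm(n)
        if L<1e-6: continue
        k=abs((X-a[0])@n/L)<t
        if best is None or k.sum()>best.sum(): best=k
    Y=X[best];c=Y.mean(0);n=np.linalg.svd(Y-c,full_matrices=False)[2][2];n=-n*np.sign(n[2]);return c,n,best.sum(),len(X)
for nm,PP in(("top",P),("scene",Q)):
    lo=(PP[...,0]>.44)&(PP[...,0]<.69)&(PP[...,1]>.03)&(PP[...,1]<.21)&(PP[...,2]>.07)&(PP[...,2]<.235)
    c,n,k,N=pl(PP[lo]);print(nm,"front",c.round(3),n.round(3),k,N,"yaw",np.arctan2(n[1],n[0]).round(3),"pitch",np.arcsin(-n[2]).round(3), "d",(c@n).round(4))
    # pts standing out of the front = snout
    e=(c-PP)@n; sn=lo&(e>.032)&(e<.06); X=PP[sn]
    ya=np.array([-n[1],n[0],0]);ya/=np.linalg.norm(ya);za=np.cross(n,ya)
    print(" snout",len(X),"y",np.percentile(X@ya,[1,99]).round(4),"z",np.percentile(X@za,[1,99]).round(4),"e",np.percentile(e[sn],[10,50,90]).round(4))
hs=cv2.cvtColor(T['p'],cv2.COLOR_BGR2HSV)
o=cv2.inRange(hs,(5,150,90),(16,255,255)); o[:, :140]=0;o[:,185:]=0
# blue pads -> yaw
m=cv2.inRange(hs,(100,120,60),(125,255,255));k,l,st,ce=cv2.connectedComponentsWithStats(m)
A=[P[(l==j)].mean(0) for j in range(1,k) if 380<st[j,4]<460 and st[j,0]>150];print("pads",np.round(A,4));d=A[0]-A[1];print("yaw pads",np.arctan2(d[1],d[0])+np.pi/2, "mid",np.mean(A,0).round(4))
# flap rays on plane
yaw=np.arctan2(d[1],d[0])+np.pi/2
n=np.array([np.cos(yaw)*.7071,np.sin(yaw)*.7071,-.7071]);ya=np.array([-np.sin(yaw),np.cos(yaw),0]);za=np.cross(n,ya)
X=P[o>0];print("flap: y",np.percentile(X@ya,[2,50,98]).round(4),"z",np.percentile(X@za,[2,98]).round(4),"x",np.percentile(X@n,[10,50,90]).round(4),"mid world z",np.median(X[:,2]))
c0=np.median(X,0);print(c0)
# contour corners cast onto 45deg plane through flap
o0=cam("top")[1]
cn=cv2.findContours(o,0,1)[0];cn=max(cn,key=cv2.contourArea)
for q in cv2.approxPolyDP(cn,2.5,True)[:,0]:
    oo,dd=ray("top",*q); p=oo+dd*((c0-oo)@n)/(dd@n); print(q,p.round(4),((p-c0)@ya).round(4),((p-c0)@za).round(4))
E
```

```text
top front [0.566 0.131 0.16 ] [ 0.131  0.701 -0.701] 7929 10416 yaw 1.386 pitch 0.777 d 0.0544
 snout 875 y [-0.5743 -0.4953] z [0.2223 0.2781] e [0.0362 0.0396 0.043 ]
scene front [0.58  0.137 0.165] [ 0.135  0.704 -0.698] 1768 2592 yaw 1.381 pitch 0.772 d 0.0598
 snout 317 y [-0.5759 -0.4965] z [0.2247 0.2815] e [0.0338 0.0392 0.0476]
pads [[0.6328 0.0271 0.0802]
 [0.4695 0.0569 0.0845]]
yaw pads 1.3899575774860917 mid [0.5512 0.042  0.0824]
flap: y [-0.5694 -0.5354 -0.5023] z [0.2338 0.2653] x [0.0093 0.0112 0.0132] mid world z 0.16924864432008824
[0.55985872 0.08637817 0.16924864]
[163 162] [0.595  0.0903 0.1795] -0.0339 0.0145
[157 193] [0.5279 0.101  0.1779] 0.034 0.0122
[167 195] [0.5266 0.0833 0.1602] 0.0321 -0.0127
[173 182] [0.5562 0.0723 0.1548] 0.001 -0.0204
[174 165] [0.5931 0.0704 0.1595] -0.0356 -0.0137
```

The port mouth comes out at about (0.560, 0.081, 0.165), with loading yaw 1.385 and pitch 45°. Front yaw agrees across both views, the snout is 79 mm wide and the standout is 40 mm, all as stated. The vial is at about (0.567, -0.165), yaw 1.39, measured 92 × 28 mm. Moving above it now.

Call:
apply_moves(rows="0 0 0.04 0 0 0;0 0 0.08 0 0 0;0 0 0.12 0 0 0;0.018 -0.037 0.12 0 0 -0.1;0.361 -0.744 0.12 0 0 -1.409;0.361 -0.744 0.12 0 0 -1.409;0.361 -0.744 0.12 0 0 -1.409;0.361 -0.744 0.12 0 0 -1.409;0.361 -0.744 0.12 0 0 -1.409;0.361 -0.744 0.12 0 0 -1.409;0.361 -0.744 0.12 0 0 -1.409;0.361 -0.744 0.12 0 0 -1.409;0.361 -0.744 0.12 0 0 -1.409;0.361 -0.744 0.12 0 0 -1.409;0.361 -0.744 0.12 0 0 -1.409;0.361 -0.744 0.12 0 0 -1.409;0.361 -0.744 0.12 0 0 -1.409;0.361 -0.744 0.12 0 0 -1.409;0.361 -0.744 0.12 0 0 -1.409;0.361 -0.744 0.12 0 0 -1.409", grip=1)

```text
time_s: 1.77
tool_pos: [0.5125, -0.0745, 0.3759]
tcp_rot: [-0.0, 0.769, 0.639, -0.0]
contact_force: [1.0, 1.0, -0.2]
opening: 0.0857
grip_force: 0.0
```

Call:
apply_moves(rows="0.0515 -0.1055 -0.03 0 0 0;0.0515 -0.1055 -0.03 0 0 0;0.0515 -0.1055 -0.03 0 0 0;0.0515 -0.1055 -0.25 0 0 0;0.0515 -0.1055 -0.25 0 0 0;0.0515 -0.1055 -0.25 0 0 0;0.0515 -0.1055 -0.25 0 0 0;0.0515 -0.1055 -0.25 0 0 0;0.0515 -0.1055 -0.25 0 0 0;0.0515 -0.1055 -0.28 0 0 0;0.0515 -0.1055 -0.30 0 0 0;0.0515 -0.1055 -0.31 0 0 0;0.0515 -0.1055 -0.31 0 0 0", grip=0.75)

```text
time_s: 2.85
tool_pos: [0.5629, -0.1774, 0.0649]
tcp_rot: [-0.002, 0.769, 0.639, -0.001]
contact_force: [-0.3, 0.2, 1.0]
opening: 0.064
grip_force: 0.0
```

```bash
python3 - <<'E'
from h import *
p,d=bot.camera("scene"); cv2.imwrite("pics/s1.png",cv2.resize(p[150:250,180:330],(750,500)))
o=bot.observe();print({k:np.round(v,4).tolist() for k,v in o.items()})
E
```

```text
{'time_s': 2.9, 'q': [-0.4223, 0.571, 1.7055, -0.0, 0.8664, -0.2383], 'joint_velocities': [-0.0002, -0.0304, -0.0223, 0.0018, 0.0043, 0.0012], 'effort': [-0.0566, -55.1941, -18.0971, -0.0034, -0.0953, -0.0], 'tool_pos': [0.5638, -0.1778, 0.0664], 'tcp_rot': [-0.0005, 0.7691, 0.6392, -0.0003], 'contact_force': [0.1649, -0.1168, 0.5436], 'torque': [0.0033, -0.0295, -0.0332], 'grip_force': 0.0, 'opening': 0.0637}
```

View pics/s1.png

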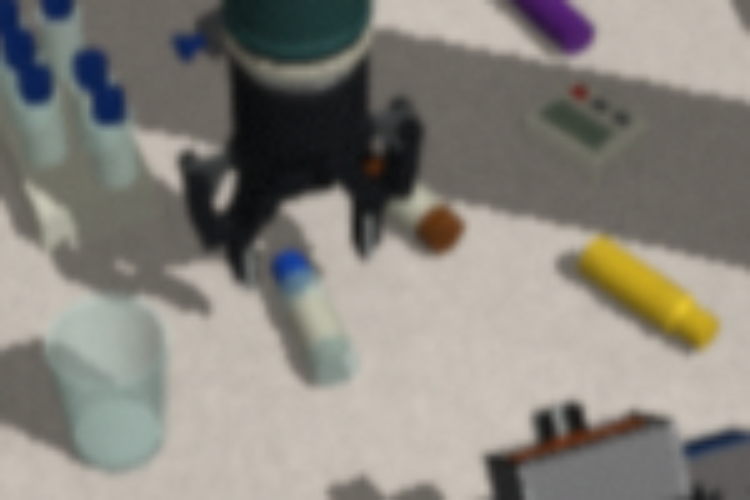

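The fingers straddle the vial around the cap-side body, centred on it. The amber vial, at about (430,220) in the crop, is clear of them. Descending to grip.

Call:
apply_moves(rows="0 0 -0.015 0 0 0;0 0 -0.03 0 0 0;0 0 -0.039 0 0 0;0 0 -0.039 0 0 0;0 0 -0.039 0 0 0")

```text
time_s: 3.32
tool_pos: [0.5643, -0.178, 0.0282]
tcp_rot: [0.0, 0.769, 0.639, 0.0]
contact_force: [-0.6, -0.2, 0.6]
opening: 0.0639
grip_force: 0.0
```

Call:
apply_moves(rows="0 0 0 0 0 0;0 0 0 0 0 0;0 0 0 0 0 0;0 0 0 0 0 0;0 0 0 0 0 0;0 0 0 0 0 0;0 0 0 0 0 0;0 0 0 0 0 0", grip=0, grip_force=25)

```text
time_s: 3.98
tool_pos: [0.5644, -0.1781, 0.0282]
tcp_rot: [0.001, 0.769, 0.639, 0.0]
contact_force: [-0.8, 0.2, 6.4]
opening: 0.0269
grip_force: 24.4
```

Call:
apply_moves(rows="0 0 0.02 0 0 0;0 0 0.06 0 0 0;-0.014 0.05 0.10 0 0 0;-0.014 0.07 0.14 0 0 0;-0.014 0.09 0.18 0 0 0;-0.014 0.11 0.22 0 0 0;-0.014 0.13 0.26 -0.12 0.022 0;-0.014 0.148 0.272 -0.24 0.045 0;-0.014 0.148 0.272 -0.36 0.067 0;-0.014 0.148 0.272 -0.48 0.09 0;-0.014 0.148 0.272 -0.60 0.112 0;-0.014 0.148 0.272 -0.72 0.134 0;-0.014 0.148 0.272 -0.772 0.144 0;-0.014 0.148 0.272 -0.772 0.144 0;-0.014 0.148 0.272 -0.772 0.144 0")

```text
time_s: 5.23
tool_pos: [0.5498, -0.0291, 0.2983]
tcp_rot: [0.244, 0.71, 0.591, -0.294]
contact_force: [1.0, -0.4, 0.1]
opening: 0.0271
grip_force: 24.9
```

```bash
python3 - <<'E'
from h import *
p,d=bot.camera("scene"); cv2.imwrite("pics/s2.png",cv2.resize(p[60:310,150:460],(775,600)))
q,e=bot.camera("top");np.savez("t2.npz",p=q,d=e)
o=bot.observe();print({k:np.round(v,4).tolist() for k,v in o.items()})
print(rot(o["tcp_rot"]).round(3))
E
```

```text
{'time_s': 5.3333, 'q': [0.2314, 0.4564, 1.5053, -0.7017, 1.5643, 0.5634], 'joint_velocities': [-0.0126, -0.0121, -0.0034, -0.0042, 0.0021, 0.0032], 'effort': [0.8403, -54.6095, -24.1459, -3.8799, 2.4791, -0.0017], 'tool_pos': [0.55, -0.0302, 0.2997], 'tcp_rot': [0.244, 0.7112, 0.5904, -0.2935], 'contact_force': [0.1238, -0.4894, -0.2999], 'torque': [0.3842, -0.0884, -0.0445], 'grip_force': 24.9479, 'opening': 0.027}
[[ 0.131  0.983 -0.129]
 [ 0.696 -0.184 -0.694]
 [-0.706  0.    -0.709]]
```

View pics/s2.png

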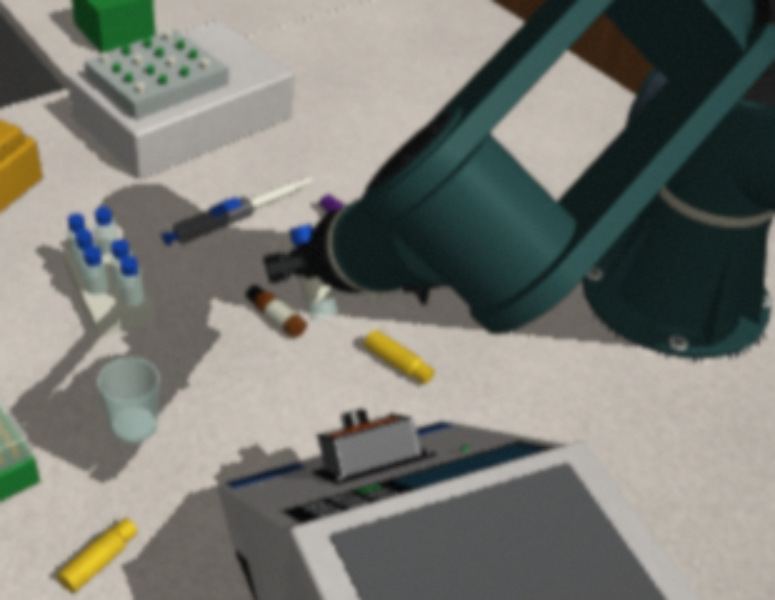

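The vial is held, with its cap at (303,235) and its base at (322,303) in the crop, and nothing else has been disturbed. Before descending I'll check the wrist's clearance to the counter and verify the vial pose in the grip.

```bash
python3 - <<'E'
from h import *
p,d=bot.camera("scene"); P=cloud("scene",d)
yaw=1.385;c,s=np.cos(yaw),np.sin(yaw);h=.70711
n=np.array([c*h,s*h,-h]);ya=np.array([-s,c,0]);za=np.cross(n,ya);O=np.array([.560,.081,.165])
o=bot.observe();t=np.array(o["tool_pos"])
hs=cv2.cvtColor(p,cv2.COLOR_BGR2HSV)
for nm,P,img in(("scene",P,p),("top",cloud("top",np.load("t2.npz")['d']),np.load("t2.npz")['p'])):
    X=(P-t)@np.stack([n,ya,za],1)  # TCP-relative port axes
    W=P
    b=img.astype(int)
    blue=cv2.inRange(cv2.cvtColor(img,cv2.COLOR_BGR2HSV),(105,150,80),(125,255,255))>0
    near=np.linalg.norm(P-t,axis=-1)<.12
    B=X[blue&near]; print(nm,"cap pts",len(B),np.percentile(B,[5,50,95],axis=0).round(4).tolist() if len(B) else '')
    V=X[near&(X[...,0]>.013)&(X[...,0]<.09)&(abs(X[...,1])<.03)&(X[...,2]<.01)&(X[...,2]>-.05)]
    print(" body pts",len(V),np.percentile(V,[2,50,98],axis=0).round(4).tolist() if len(V) else '')
    A=X[(W[...,2]>.2)&(X[...,2]>.04)&(np.linalg.norm(P-t,axis=-1)<.5)&(b.sum(-1)<330)&(W[...,1]<.14)]
    for z0 in np.arange(.04,.4,.04):
        q=A[(A[:,2]>z0)&(A[:,2]<z0+.04)]
        if len(q)>10: print("  z",z0.round(2),len(q),"xmax",np.percentile(q[:,0],98).round(3),"y",np.percentile(q[:,1],[2,98]).round(3))
E
```

```text
scene cap pts 41 [[-0.0286, -0.0123, -0.0095], [-0.023, -0.0059, -0.0046], [-0.0168, 0.0029, -0.0014]]
 body pts 196 [[0.0205, -0.0158, -0.0157], [0.0416, -0.0068, -0.0037], [0.0599, 0.0094, 0.0011]]
  z 0.04 128 xmax 0.018 y [-0.067 -0.024]
  z 0.08 141 xmax 0.038 y [-0.049 -0.012]
  z 0.12 180 xmax 0.035 y [-0.039 -0.018]
  z 0.16 285 xmax 0.04 y [-0.041 -0.01 ]
  z 0.2 233 xmax 0.035 y [-0.039 -0.018]
  z 0.24 64 xmax 0.009 y [-0.039 -0.033]
  z 0.28 187 xmax -0.074 y [0.007 0.156]
  z 0.32 324 xmax -0.097 y [0.043 0.186]
  z 0.36 188 xmax -0.162 y [0.145 0.189]
top cap pts 137 [[-0.0346, -0.0093, -0.0211], [-0.0318, -0.0003, -0.0094], [-0.0192, 0.0082, -0.0035]]
 body pts 79 [[0.0134, -0.0129, -0.0082], [0.0273, -0.0039, -0.002], [0.0553, 0.0069, 0.0005]]
  z 0.04 1143 xmax 0.009 y [-0.061  0.062]
  z 0.08 710 xmax 0.004 y [-0.038  0.04 ]
  z 0.12 1006 xmax 0.003 y [-0.032  0.036]
  z 0.16 920 xmax -0.001 y [-0.034  0.037]
  z 0.2 1212 xmax -0.004 y [-0.032  0.037]
  z 0.24 1072 xmax -0.016 y [-0.032  0.033]
  z 0.28 1847 xmax -0.039 y [-0.018  0.192]
  z 0.32 5357 xmax -0.098 y [0.044 0.253]
  z 0.36 1728 xmax -0.156 y [0.134 0.228]
```

Call:
apply_moves(rows="0 0.02 -0.02 0 0 0;0 0.04 -0.04 0 0 0;0.0005 0.061 -0.06 0 0 0;0.0005 0.061 -0.06 0 0 0;0.0018 0.068 -0.067 0 0 0;0.0031 0.075 -0.074 0 0 0;0.0044 0.082 -0.081 0 0 0;0.0044 0.082 -0.081 0 0 0;0.0044 0.082 -0.081 0 0 0")

```text
time_s: 6.13
tool_pos: [0.5545, 0.0521, 0.2183]
tcp_rot: [0.244, 0.711, 0.59, -0.294]
contact_force: [0.1, 0.2, -0.6]
opening: 0.027
grip_force: 24.9
```

Call:
apply_moves(rows="0.0007 0.0035 -0.0035 0 0 0;0.0013 0.007 -0.007 0 0 0;0.002 0.0105 -0.0105 0 0 0;0.0026 0.014 -0.014 0 0 0;0.0026 0.014 -0.014 0 0 0")

```text
time_s: 6.55
tool_pos: [0.5563, 0.0657, 0.2039]
tcp_rot: [0.244, 0.71, 0.59, -0.295]
contact_force: [-0.4, -2.3, -0.3]
opening: 0.0271
grip_force: 24.8
```

Call:
apply_moves(rows="0.0007 0.0035 -0.0035 0 0 0;0.0013 0.007 -0.007 0 0 0;0.002 0.0105 -0.0105 0 0 0;0.0024 0.0128 -0.0128 0 0 0;0.0028 0.0148 -0.0148 0 0 0;0.0028 0.0148 -0.0148 0 0 0")

```text
time_s: 7.05
tool_pos: [0.5597, 0.0817, 0.1885]
tcp_rot: [0.244, 0.71, 0.591, -0.294]
contact_force: [-0.4, -0.9, -5.8]
opening: 0.0266
grip_force: 24.8
```

```bash
python3 - <<'E'
from h import *
o=bot.observe()
A=[]
for n,(x,y,w,h) in dict(scene=(240,190,130,100),top=(110,130,130,100)).items():
    p,d=bot.camera(n); A.append(cv2.resize(p[y:y+h,x:x+w],(390,300)))
cv2.imwrite("pics/s3.png",np.hstack(A))
yaw=1.385;c,s=np.cos(yaw),np.sin(yaw);h=.70711
n=np.array([c*h,s*h,-h]);ya=np.array([-s,c,0]);za=np.cross(n,ya);M=np.stack([n,ya,za])
print(M@(np.array(o["tool_pos"])-[.560,.081,.165]),M@np.array(o["contact_force"]),o["torque"],o["q"])
E
```

```text
[-0.01619966  0.00044427  0.01704216] [ 3.45566552  0.25786958 -4.79570176] [ 0.49504178 -0.09578185  0.00483688] [ 0.3900066   0.64690472  1.46496949 -0.63511435  1.53530417  0.76568289]
```

View pics/s3.png

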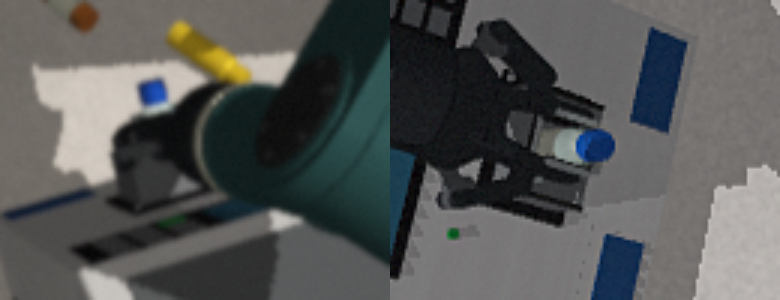

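The vial is in the port with its base about 43 mm inside and its cap outside at (597,147), and the flap is pressing down on it. Lowering slightly onto the sill, then releasing.

Call:
apply_moves(rows="-0.0002 -0.0008 -0.0008 0 0 0;-0.0003 -0.0017 -0.0018 0 0 0;-0.0003 -0.0017 -0.0018 0 0 0")

```text
time_s: 7.4
tool_pos: [0.5594, 0.0803, 0.1879]
tcp_rot: [0.244, 0.711, 0.591, -0.294]
contact_force: [-2.1, 5.0, -0.9]
opening: 0.0269
grip_force: 25.5
```

Call:
apply_moves(rows="0 0 0 0 0 0;0 0 0 0 0 0;0 0 0 0 0 0;0 0 0 0 0 0;0 0 0 0 0 0", grip=0.6)

```text
time_s: 7.82
tool_pos: [0.5595, 0.0791, 0.1878]
tcp_rot: [0.245, 0.711, 0.59, -0.294]
contact_force: [0.1, 0.5, 0.1]
opening: 0.0512
grip_force: 0.0
```

Call:
apply_moves(rows="0.0013 0.007 0.007 0 0 0;0.0026 0.014 0.014 0 0 0;0.0039 0.021 0.021 0 0 0;0.0052 0.028 0.028 0 0 0;0.008 0.042 0.042 0 0 0;0.0104 0.056 0.056 0 0 0;0.01 0.056 0.08 0 0 0;0.01 0.03 0.11 0 0 0;0 0 0.14 0 0 0;0 -0.03 0.16 0 0 0")

```text
time_s: 8.65
tool_pos: [0.5591, 0.0501, 0.3506]
tcp_rot: [0.245, 0.71, 0.591, -0.293]
contact_force: [0.4, 0.7, 0.2]
opening: 0.0511
grip_force: 0.0
```

```bash
python3 - <<'E'
from h import *
o=bot.observe()
A=[]
for n,(x,y,w,h) in dict(scene=(240,190,130,100),top=(110,130,130,100)).items():
    p,d=bot.camera(n); np.savez(n+"4.npz",p=p,d=d); A.append(cv2.resize(p[y:y+h,x:x+w],(390,300)))
cv2.imwrite("pics/s4.png",np.hstack(A))
yaw=1.385;c,s=np.cos(yaw),np.sin(yaw);h=.70711
n=np.array([c*h,s*h,-h]);ya=np.array([-s,c,0]);za=np.cross(n,ya);M=np.stack([n,ya,za])
for nm in("scene","top"):
    Z=np.load(nm+"4.npz");P=cloud(nm,Z['d']);X=(P-[.560,.081,.165])@M.T
    b=cv2.inRange(cv2.cvtColor(Z['p'],cv2.COLOR_BGR2HSV),(105,150,80),(125,255,255))>0
    B=X[b&(np.linalg.norm(X,axis=-1)<.11)&(X[...,0]<0)];print(nm,len(B),np.percentile(B,[5,50,95],axis=0).round(4).tolist() if len(B) else'')
print(o["time_s"],o["tool_pos"],rot(o["tcp_rot"]).round(3),o["q"])
E
```

```text
scene 46 [[-0.048, -0.0107, 0.0058], [-0.0414, -0.0032, 0.0111], [-0.0352, 0.0042, 0.0142]]
top 96 [[-0.053, -0.0085, -0.0051], [-0.0502, 0.0013, 0.0041], [-0.0385, 0.0094, 0.0115]]
8.65 [0.5591331  0.05007139 0.35064492] [[ 0.129  0.983 -0.127]
 [ 0.696 -0.181 -0.695]
 [-0.706  0.002 -0.708]] [ 0.34735711  0.46516545  1.35543137 -0.66768049  1.74147958  0.55826616]
```

View pics/s4.png

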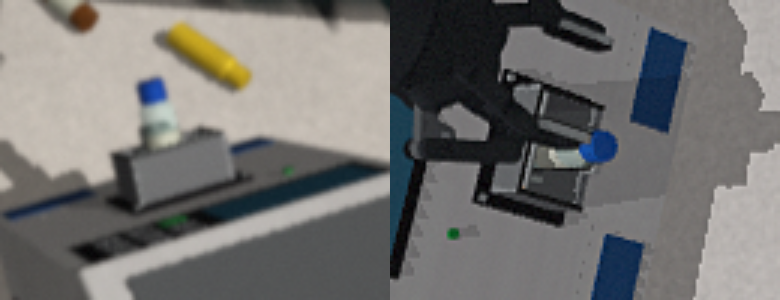

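The vial lies in the port on its axis, cap end about 50 mm outside, with nothing else disturbed. Now turning the hand to point along the port axis with its fingers closed.

Call:
apply_moves(rows="-0.008 -0.04 0.01 0 0 0;-0.015 -0.07 0.01 0.12 -0.0225 0;-0.019 -0.1 0.01 0.24 -0.045 0;-0.019 -0.1 0.01 0.36 -0.0675 0;-0.019 -0.1 0.01 0.48 -0.09 0;-0.019 -0.1 0.01 0.6 -0.1125 0;-0.019 -0.1 0.01 0.72 -0.135 0;-0.019 -0.1 0.01 0.84 -0.1575 0;-0.019 -0.1 0.01 0.96 -0.18 0;-0.019 -0.1 0.01 1.08 -0.2025 0;-0.019 -0.1 0.01 1.2 -0.225 0;-0.019 -0.1 0.01 1.32 -0.2475 0;-0.019 -0.1 0.01 1.44 -0.27 0;-0.019 -0.1 0.01 1.544 -0.289 0;-0.019 -0.1 0.01 1.544 -0.289 0;-0.019 -0.085 -0.03 1.544 -0.289 0;-0.019 -0.076 -0.068 1.544 -0.289 0;-0.019 -0.076 -0.068 1.544 -0.289 0;-0.019 -0.076 -0.068 1.544 -0.289 0", grip=0)

```text
time_s: 10.33
tool_pos: [0.5397, -0.025, 0.2795]
tcp_rot: [-0.246, 0.71, 0.591, 0.293]
contact_force: [-0.9, 0.8, 0.1]
opening: -0.0002
grip_force: 0.0
```

```bash
cat >> h.py <<'E'
yaw=1.385;_c,_s=np.cos(yaw),np.sin(yaw);_h=.70711
n=np.array([_c*_h,_s*_h,-_h]);ya=np.array([-_s,_c,0]);za=np.cross(n,ya);M=np.stack([n,ya,za]);O=np.array([.560,.081,.165])
def st():
    o=bot.observe();print(round(o["time_s"],2),"port TCP mm",(1e3*M@(np.array(o["tool_pos"])-O)).round(2),"F port",(M@np.array(o["contact_force"])).round(2),"toolz in port",(M@rot(o["tcp_rot"])[:,2]).round(3),"open",round(o["opening"],4))
E
python3 - <<'E'
from h import *
st();print(np.round(bot.observe()["q"],2))
A=[]
for nm,(x,y,w,h) in dict(scene=(240,170,130,100),top=(130,130,130,100)).items():
    p,d=bot.camera(nm); np.savez(nm+"5.npz",p=p,d=d); A.append(cv2.resize(p[y:y+h,x:x+w],(390,300)))
cv2.imwrite("pics/s5.png",np.hstack(A))
E
```

```text
10.33 port TCP mm [-157.28    0.32    4.66] F port [0.37 1.07 0.55] toolz in port [1.    0.005 0.001] open -0.0002
[-0.62  0.39  1.68  0.7   1.49 -0.64]
```

View pics/s5.png

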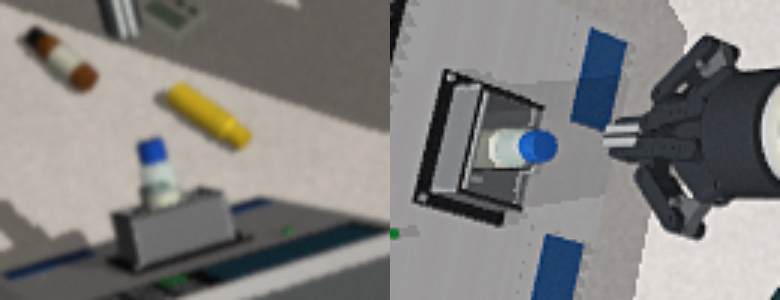

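The hand points along the axis, and the closed tips at (610,137) are aligned with the cap at (537,147). Advancing.

Call:
apply_moves(rows="0.0026 0.0139 -0.0141 0 0 0;0.0052 0.0278 -0.0283 0 0 0;0.0078 0.0417 -0.0424 0 0 0;0.0098 0.0521 -0.053 0 0 0;0.0105 0.0556 -0.0566 0 0 0;0.0111 0.0591 -0.0601 0 0 0;0.0118 0.0625 -0.0636 0 0 0;0.0124 0.066 -0.0672 0 0 0;0.0131 0.0695 -0.0707 0 0 0;0.0131 0.0695 -0.0707 0 0 0")

```text
time_s: 11.27
tool_pos: [0.5542, 0.0424, 0.21]
tcp_rot: [-0.243, 0.71, 0.591, 0.295]
contact_force: [-0.1, -0.4, 0.4]
opening: -0.0002
grip_force: 0.0
```

```bash
python3 -c "
from h import *
st()"
```

```text
11.27 port TCP mm [-59.38  -1.41   4.22] F port [-0.57  0.01 -0.05] toolz in port [ 1.    -0.001 -0.   ] open -0.0002
```

Call:
apply_moves(rows="0.0007 0.0035 -0.0035 0 0 0;0.0013 0.007 -0.0071 0 0 0;0.002 0.0104 -0.0106 0 0 0;0.0026 0.0139 -0.0141 0 0 0;0.0033 0.0174 -0.0177 0 0 0;0.0039 0.0208 -0.0212 0 0 0;0.0046 0.0243 -0.0247 0 0 0;0.0052 0.0278 -0.0283 0 0 0;0.0052 0.0278 -0.0283 0 0 0")

```text
time_s: 12.02
tool_pos: [0.5586, 0.0712, 0.1798]
tcp_rot: [-0.244, 0.711, 0.59, 0.294]
contact_force: [0.1, -0.5, 0.8]
opening: 0.0001
grip_force: 0.0
```

```bash
python3 -c "
from h import *
st()
A=[]
for nm,(x,y,w,h) in dict(scene=(240,170,130,100),top=(130,130,130,100)).items():
    p,d=bot.camera(nm); A.append(cv2.resize(p[y:y+h,x:x+w],(390,300)))
cv2.imwrite('pics/s6.png',np.hstack(A))
"
```

```text
12.02 port TCP mm [-17.48  -0.45   3.51] F port [-0.96 -0.16  0.22] toolz in port [1.    0.001 0.   ] open 0.0001
```

View pics/s6.png

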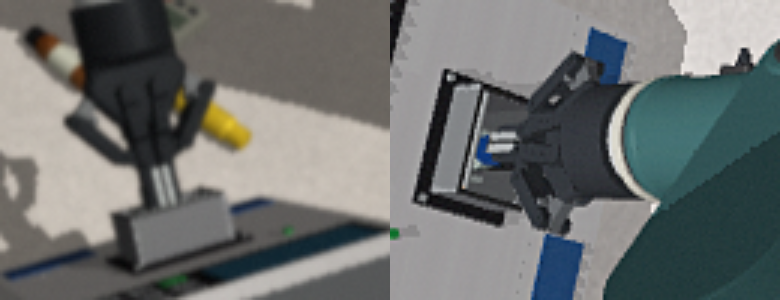

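The fingers are behind the blue cap (485,150), entering the port cleanly, and the push force is about 1 N. Raising 2 mm and continuing.

Call:
apply_moves(rows="0.0003 0.0014 0.0014 0 0 0;0.0007 0.0035 -0.0007 0 0 0;0.0011 0.0056 -0.0028 0 0 0;0.0015 0.0077 -0.005 0 0 0;0.0019 0.0097 -0.0071 0 0 0;0.0023 0.0118 -0.0092 0 0 0;0.0027 0.0139 -0.0113 0 0 0;0.0027 0.0139 -0.0113 0 0 0;0.0027 0.0139 -0.0113 0 0 0")

```text
time_s: 12.87
tool_pos: [0.5615, 0.0839, 0.1685]
tcp_rot: [-0.244, 0.711, 0.591, 0.294]
contact_force: [1.3, -2.9, -3.2]
opening: 0.0001
grip_force: 2.1
```

```bash
python3 -c "
from h import *
st()"
```

```text
12.87 port TCP mm [-0.24 -0.9   4.72] F port [ 0.44 -1.78 -4.07] toolz in port [ 1.    -0.    -0.002] open 0.0001
```

Call:
apply_moves(rows="0.0002 0.001 -0.0011 0 0 0;0.0004 0.0021 -0.0021 0 0 0;0.0006 0.0031 -0.0032 0 0 0;0.0007 0.0035 -0.0035 0 0 0;0.0007 0.0035 -0.0035 0 0 0")

```text
time_s: 13.28
tool_pos: [0.562, 0.088, 0.1657]
tcp_rot: [-0.244, 0.711, 0.59, 0.295]
contact_force: [-0.6, -3.4, -0.7]
opening: 0.0001
grip_force: 1.9
```

Call:
apply_moves(rows="0.0001 0.0007 -0.0007 0 0 0;0.0001 0.0007 -0.0007 0 0 0;0.0001 0.0007 -0.0007 0 0 0")

```text
time_s: 13.53
tool_pos: [0.5621, 0.0887, 0.1651]
tcp_rot: [-0.244, 0.711, 0.59, 0.295]
contact_force: [-0.7, -4.1, -0.4]
opening: -0.0001
grip_force: 1.9
```

Call:
apply_moves(rows="0.0001 0.0007 -0.0007 0 0 0;0.0001 0.0007 -0.0007 0 0 0;0.0001 0.0007 -0.0007 0 0 0")

```text
time_s: 13.78
tool_pos: [0.5622, 0.0894, 0.1644]
tcp_rot: [-0.244, 0.711, 0.59, 0.295]
contact_force: [-0.3, -4.0, 0.1]
opening: -0.0005
grip_force: 1.8
```

```bash
python3 -c "
from h import *
st()"
```

```text
13.78 port TCP mm [ 6.53 -0.64  5.7 ] F port [-2.87 -0.43 -2.76] toolz in port [1. 0. 0.] open -0.0005
```

Call:
apply_moves(rows="0.0001 0.0007 -0.0007 0 0 0;0.0001 0.0007 -0.0007 0 0 0;0.0001 0.0007 -0.0007 0 0 0")

```text
time_s: 14.03
tool_pos: [0.5624, 0.0901, 0.1637]
tcp_rot: [-0.244, 0.711, 0.59, 0.295]
contact_force: [-1.0, -3.8, -1.1]
opening: 0.0002
grip_force: 1.8
```

Call:
apply_moves(rows="0.0001 0.0007 -0.0007 0 0 0;0.0001 0.0007 -0.0007 0 0 0;0.0001 0.0007 -0.0007 0 0 0")

```text
time_s: 14.28
tool_pos: [0.5625, 0.0908, 0.163]
tcp_rot: [-0.244, 0.711, 0.59, 0.295]
contact_force: [-0.5, -4.4, -0.6]
opening: -0.0002
grip_force: 1.7
```

```bash
python3 -c "
from h import *
st()"
```

```text
14.28 port TCP mm [ 8.53 -0.64  5.73] F port [-2.69 -0.37 -3.59] toolz in port [1. 0. 0.] open -0.0002
```

Call:
apply_moves(rows="0.0001 0.0007 -0.0007 0 0 0;0.0001 0.0007 -0.0007 0 0 0;0.0001 0.0007 -0.0007 0 0 0")

```text
time_s: 14.53
tool_pos: [0.5625, 0.0915, 0.1622]
tcp_rot: [-0.244, 0.711, 0.59, 0.295]
contact_force: [-0.1, -3.7, -0.7]
opening: -0.0003
grip_force: 1.5
```

```bash
python3 -c "
from h import *
st()"
```

```text
14.53 port TCP mm [ 9.59 -0.51  5.68] F port [-2.04 -0.62 -3.06] toolz in port [1. 0. 0.] open -0.0003
```

Call:
apply_moves(rows="0.0001 0.0007 -0.0007 0 0 0;0.0001 0.0007 -0.0007 0 0 0;0.0001 0.0007 -0.0007 0 0 0")

```text
time_s: 14.78
tool_pos: [0.5626, 0.0922, 0.1615]
tcp_rot: [-0.244, 0.711, 0.59, 0.295]
contact_force: [-0.5, -3.5, -1.9]
opening: 0.0001
grip_force: 1.6
```

```bash
python3 -c "
from h import *
st()"
```

```text
14.78 port TCP mm [10.62 -0.43  5.68] F port [-1.14 -0.16 -3.82] toolz in port [1. 0. 0.] open 0.0001
```

Call:
apply_moves(rows="0.0001 0.0007 -0.0007 0 0 0;0.0001 0.0007 -0.0007 0 0 0;0.0001 0.0007 -0.0007 0 0 0")

```text
time_s: 15.03
tool_pos: [0.5627, 0.0929, 0.1609]
tcp_rot: [-0.244, 0.711, 0.59, 0.295]
contact_force: [-0.7, -3.2, -1.6]
opening: 0.0002
grip_force: 1.6
```

```bash
python3 -c "
from h import *
st()"
```

```text
15.03 port TCP mm [11.52 -0.44  5.73] F port [-1.22  0.14 -3.42] toolz in port [1. 0. 0.] open 0.0002
```

Call:
apply_moves(rows="0.0001 0.0007 -0.0007 0 0 0;0.0001 0.0007 -0.0007 0 0 0;0.0001 0.0007 -0.0007 0 0 0")

```text
time_s: 15.28
tool_pos: [0.5628, 0.0936, 0.1602]
tcp_rot: [-0.244, 0.711, 0.59, 0.295]
contact_force: [-0.3, -3.4, -0.7]
opening: -0.0001
grip_force: 1.6
```

```bash
python3 -c "
from h import *
st()"
```

```text
15.28 port TCP mm [12.51 -0.41  5.73] F port [-1.9  -0.32 -2.91] toolz in port [1. 0. 0.] open -0.0001
```

Call:
apply_moves(rows="0.0001 0.0007 -0.0007 0 0 0;0.0001 0.0007 -0.0007 0 0 0;0.0001 0.0007 -0.0007 0 0 0")

```text
time_s: 15.53
tool_pos: [0.5629, 0.0943, 0.1595]
tcp_rot: [-0.244, 0.711, 0.59, 0.295]
contact_force: [-0.5, -3.6, -1.3]
opening: 0.0002
grip_force: 1.6
```

```bash
python3 -c "
from h import *
st()"
```

```text
15.53 port TCP mm [13.49 -0.44  5.7 ] F port [-1.64 -0.16 -3.46] toolz in port [1. 0. 0.] open 0.0002
```

Call:
apply_moves(rows="0.0001 0.0007 -0.0007 0 0 0;0.0001 0.0007 -0.0007 0 0 0;0.0001 0.0007 -0.0007 0 0 0")

```text
time_s: 15.78
tool_pos: [0.5632, 0.0948, 0.1589]
tcp_rot: [-0.244, 0.711, 0.59, 0.295]
contact_force: [-1.7, -4.4, -0.2]
opening: -0.0
grip_force: 2.9
```

```bash
python3 -c "
from h import *
st()"
```

```text
15.78 port TCP mm [14.32 -0.54  5.74] F port [-3.13  0.83 -3.41] toolz in port [ 1. -0.  0.] open -0.0
```

Call:
apply_moves(rows="0.0001 0.0005 -0.0005 0 0 0;0.0001 0.0005 -0.0005 0 0 0;0.0001 0.0005 -0.0005 0 0 0")

```text
time_s: 16.03
tool_pos: [0.5633, 0.0953, 0.1586]
tcp_rot: [-0.244, 0.711, 0.59, 0.295]
contact_force: [-1.5, -5.8, 2.1]
opening: -0.0001
grip_force: 3.8
```

```bash
python3 -c "
from h import *
st()"
```

```text
16.03 port TCP mm [14.88 -0.58  5.81] F port [-5.71  0.35 -2.76] toolz in port [ 1. -0.  0.] open -0.0001
```

Call:
apply_moves(rows="0.0001 0.0005 -0.0006 0 0 0;0.0001 0.0005 -0.0006 0 0 0;0.0001 0.0005 -0.0006 0 0 0;0.0001 0.0005 -0.0006 0 0 0")

```text
time_s: 16.37
tool_pos: [0.5634, 0.0957, 0.1582]
tcp_rot: [-0.244, 0.711, 0.59, 0.295]
contact_force: [-2.5, -6.0, 4.2]
opening: 0.0
grip_force: 4.6
```

```bash
python3 -c "
from h import *
st()"
```

```text
16.37 port TCP mm [15.45 -0.67  5.87] F port [-7.5   1.3  -1.55] toolz in port [ 1. -0.  0.] open 0.0
```

Call:
apply_moves(rows="0.0001 0.0003 -0.0004 0 0 0;0.0001 0.0003 -0.0004 0 0 0;0.0001 0.0003 -0.0004 0 0 0;0.0001 0.0003 -0.0004 0 0 0")

```text
time_s: 16.7
tool_pos: [0.5636, 0.0959, 0.158]
tcp_rot: [-0.244, 0.71, 0.59, 0.295]
contact_force: [-2.6, -9.0, 5.3]
opening: -0.0003
grip_force: 5.6
```

```bash
python3 -c "
from h import *
st()"
```

```text
16.7 port TCP mm [15.77 -0.76  5.88] F port [-10.36   0.84  -2.85] toolz in port [ 1. -0.  0.] open -0.0003
```

The force is about 10 N, roughly 2 mm on the cushion. Withdrawing along the axis.

Call:
apply_moves(rows="-0.0001 -0.0007 0.0007 0 0 0;-0.0003 -0.0014 0.0014 0 0 0;-0.0005 -0.0028 0.0028 0 0 0;-0.0007 -0.0035 0.0035 0 0 0;-0.0013 -0.007 0.0071 0 0 0;-0.002 -0.0104 0.0106 0 0 0;-0.0026 -0.0139 0.0141 0 0 0;-0.0033 -0.0174 0.0177 0 0 0;-0.0039 -0.0208 0.0212 0 0 0;-0.0046 -0.0243 0.0247 0 0 0;-0.0052 -0.0278 0.0283 0 0 0;-0.0065 -0.0347 0.0354 0 0 0;-0.0078 -0.0417 0.0424 0 0 0;-0.0105 -0.0556 0.0566 0 0 0;-0.0131 -0.0695 0.0707 0 0 0;-0.0157 -0.0834 0.0849 0 0 0;-0.0183 -0.0973 0.099 0 0 0;-0.0222 -0.1181 0.1202 0 0 0;-0.0222 -0.1181 0.1202 0 0 0;-0.0222 -0.1181 0.1202 0 0 0")

```text
time_s: 18.37
tool_pos: [0.5418, -0.0231, 0.2791]
tcp_rot: [-0.243, 0.711, 0.59, 0.296]
contact_force: [-0.7, 0.8, 0.3]
opening: 0.0002
grip_force: 0.0
```

```bash
python3 - <<'E'
from h import *
st()
A=[]
for nm,(x,y,w,h) in dict(scene=(215,170,130,100),top=(120,130,130,100)).items():
    p,d=bot.camera(nm); A.append(cv2.resize(p[y:y+h,x:x+w],(390,300)))
    X=(cloud(nm,d)-O)@M.T
    o=cv2.inRange(cv2.cvtColor(p,cv2.COLOR_BGR2HSV),(5,150,70),(16,255,255))>0
    B=X[o&(np.linalg.norm(X,axis=-1)<.06)];print(nm,len(B),np.percentile(B,[5,50,95],axis=0).round(4).tolist() if len(B) else'')
cv2.imwrite('pics/s7.png',np.hstack(A))
E
```

```text
18.37 port TCP mm [-155.4    -1.38    6.  ] F port [0.3  0.79 0.66] toolz in port [ 1.    -0.003 -0.   ] open 0.0002
scene 20 [[0.0026, -0.0213, -0.0112], [0.0031, -0.0033, -0.0013], [0.0033, 0.0303, 0.0042]]
top 399 [[-0.0023, -0.031, -0.0079], [0.0004, 0.0006, 0.0068], [0.0027, 0.0317, 0.0206]]
```

View pics/s7.png

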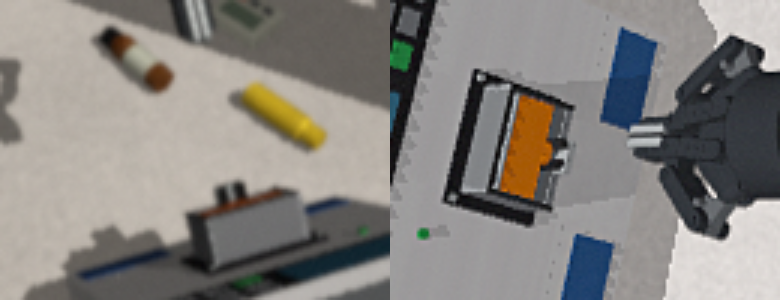

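The flap is shut: the orange face at (525,147) is back flush with the snout, and its 399 px match the 396 px at the start. The vial is inside, the hand is clear, and the amber vial hasn't moved. Handing in.

```bash
python3 -c "
from rig import bot
print(bot.sign_off())"
```

```text
the job is handed in; nothing more can be done
None
```

The blue-capped vial is loaded base first: I pressed it into the cushion with about 10 N (roughly 2 mm) and drew the fingers out, the last pictures show the flap shut, and I handed the job in at about 18 s; no verdict came back.

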